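Pack the vases in the free ware case and hook it shut

ROBOT

A 6-joint arm with a two-finger parallel gripper is mounted at the origin on the work surface. World frame = base frame: x ahead of the robot, y to its left, z up, the work surface at z = 0. Lengths are in mm, angles in rad, forces in N, time in s.
With the tool pointing down it reaches from about 275 to 1000 mm from the base axis. Payload 8.4 kg.
Tool frame: the origin (TCP) lies at the very end of the fingers, on their centre line; the grasp point (between the pads) lies 19 mm behind it; z points along the fingers, y is the line along which they close (so a half turn about z gives the same grasp; the last joint's range is limited). The gripper opens to 85 mm and grips with 20 to 120 N. Pads are 22 mm wide; open, the fingers measure 114 mm over their backs; the gripper's body (76 mm by 85 mm) begins 54 mm behind the grasp point. The pads swing forward as they close: fully open they stand 13 mm farther back than shut.
Start: joints at [1.166, 0.353, 1.633, -0, 1.155, -0.002], TCP at [244.996, 574.982, 231.281] pointing down, gripper open.
Joint ranges: [-2.63, 2.63], [-0.92, 2.1], [0.06, 2.66], [-1.3, 4.44], [0, 2.69], [-3.02, 3.02]. Speed limits (rad/s): [2.22, 2.22, 2.79, 3.14, 3.14, 3.14].

INTERFACE

Orientations are given as [roll, pitch, yaw] about the fixed x, y, z axes, in that order (R = Rz(yaw) Ry(pitch) Rx(roll)).
In Python, from rig import telemetry, imaging, r gives the robot as it stands. The module is installed in compiled form; this text tells all that it offers.
- The arm moves only by the tool step_arm, never from a script. Its argument "moves" is a list of rows, each a list of 3 entries, a list of its own where there are three numbers: the turn, a rotation vector about the tool's x, y, z scaled (see below), then the shift along the tool's x, y, z scaled (see below), then the opening, from -1 (shut) to 1 (fully open). A call has 1 to 8 rows; each row is the pose to reach, as a shift and turn from the pose commanded when the call began, along the tool's axes at that moment; what a row does not reach only later rows make up. The controller multiplies each number of a shift by 200 mm and each number of a turn by 45 degrees. A row lasts 1/10 s, in which the tool goes at most 50 mm and 8.59 degrees, less where a joint would pass 70% of its speed; a pose out of reach is approached as far as the arm can. A call with a number of a shift or a turn outside -1 to 1 is refused whole. A call with a gripper value outside its range is refused whole. The fingers move at their own pace and stop on an object; "squeeze" is the grip in N (left out, the last holds). Time passes only in rows, so rows that repeat a pose let the fingers close. It gives the time, the measured TCP pose, the force, the opening and the grip force at its end, in the units of the state.
- telemetry.sense(): the state, without advancing time (a new reading comes with each control period).
- imaging.grab_frame(name): name is "scene" or "top"; returns the picture (420x560x3 uint8, red, green, blue); there is no depth.
- imaging.calibration(name): a dict with "fx", "fy", "cx", "cy" (pixels), "cam_to_world" (4x4, takes a point from camera to world coordinates). Camera axes: x right, y up, looking along -z (the intrinsics and any distortion apply to the point x, -y, -z); pixel columns grow to the right and rows downward; lengths in mm; the calibration is good to about 2 mm. A picture is of the moment at which its call begins. calibration takes no time and is no camera call.
- r.sign_off(): hands the job in; it is judged then, once.
Trained networks look in the newest picture that a camera, given by its name, has taken for a name from the list of things; names that differ only in an ending like _2 or _b are one class to them, and where a whole thing is asked for, a point or a joint stands for the part that bears it (a point fixed in the world has none). Each returns a list of dicts, best first, with "conf" (0 to 1); they miss things now and then, are a little off and sometimes report something else, mostly with a low value. They report only what shows in the picture. A call takes as long as a camera call.
- imaging.recognise(camera, name): "extent" ([left, top, width, height] in pixels, round what is visible of it).
- imaging.mark_of(camera, name): "xy" ([column, row] in pixels: a listed point, or the origin of a listed thing).
The state is a dict: "clock": time; "qpos": joint angles; "qvel": joint speeds; "joint_efforts": joint torques, N m; "eef_pos": TCP position; "tcp_rot": TCP orientation; "contact_force": force on the tool from outside, world axes, zero at the start; "wrist_torque": the same for the moment, N m; "opening": opening from 0.0 (shut) to 1.0 (fully open); "grasp_force": force on a finger pad.
Only numpy, scipy, OpenCV 4.12 (cv2) and the standard library are available. Lean on these libraries where they do the work, as an engineer would, in place of code of your own. Each camera call takes 0.05 s, during which the arm holds its last target. There are 200 camera calls.

TASK

One of the two ware cases is in use: it holds the white plaster mould; leave it as it is. Clear the kiln prop out of the other case into the prop tray and pack every bud vase from the ware board into that case, each set down gently and standing upright. Then shut the case's lid and press it fully home, and only after that swing its hook all the way down into the catch; leave the glaze jars and the clay bowl where they are.

Things in the scene. Friction and masses are not known exactly. Their poses are not given: they have to be found in the camera images.
- case_left: Plywood ware case on the robot's left (+y) side, fixed: an open box 102 mm (its x) by 232 mm (its y), rim 92 mm above the bench, walls and floor 6 mm thick (inside 90 x 220 mm, 86 mm deep). Origin: centre of its underside; z up; its +x points to the hinge side (away from the middle of the bench), -x to the hook side, y along its length.
- lid_left (a joint): Lid of the left case, a board 102 x 232 x 8 mm; rad: 0 = shut flat on the rim, 1.65 to 1.95 = open (stop 2.0). Hinge line along the case's y axis, 51 mm to its +x from the centre, 92 mm above the bench. The stiff hinge (0.3 N m, some 4 N at the free edge) keeps it where it is left: push it over from its outer side, then press it down.
- lid_left_edge (a point): Middle of the free edge of the left lid, on its outer (upper when shut) face, 102 mm from the hinge line. When shut it is 100 mm above the bench.
- hook_left (a joint): Steel hook bar of the left case, 110 x 10 x 8 mm thick, pivoted on its -x side near the end closest to the robot; rad: 0 = level along the case's side, in the U-shaped catch on the lid's front lip (95 mm from the pivot); 1.5 to 1.8 = standing up, open (stop 2.0). Swings in an upright plane along the case's y axis; stiff (0.1 N m), stays where left.
- hook_left_pivot (a point): Pivot of the left hook, on the bar's centre line, 62 mm along the case's -x and 92 mm along its length (+y) from its centre, 106 mm above the bench. When down the bar points from here along the case's -y.
- hook_left_tip (a point): Free end of the left hook bar, on its centre line, 110 mm from the pivot.
- case_right: Plywood ware case on the robot's right (-y) side, fixed: an open box 102 mm (its x) by 232 mm (its y), rim 92 mm above the bench, walls and floor 6 mm thick (inside 90 x 220 mm, 86 mm deep). Origin: centre of its underside; z up; its +x points to the hinge side (away from the middle of the bench), -x to the hook side, y along its length.
- lid_right (a joint): Lid of the right case, a board 102 x 232 x 8 mm; rad: 0 = shut flat on the rim, 1.65 to 1.95 = open (stop 2.0). Hinge line along the case's y axis, 51 mm to its +x from the centre, 92 mm above the bench. The stiff hinge (0.3 N m, some 4 N at the free edge) keeps it where it is left: push it over from its outer side, then press it down.
- lid_right_edge (a point): Middle of the free edge of the right lid, on its outer (upper when shut) face, 102 mm from the hinge line. When shut it is 100 mm above the bench.
- hook_right (a joint): Steel hook bar of the right case, 110 x 10 x 8 mm thick, pivoted on its -x side near the end closest to the robot; rad: 0 = level along the case's side, in the U-shaped catch on the lid's front lip (95 mm from the pivot); 1.5 to 1.8 = standing up, open (stop 2.0). Swings in an upright plane along the case's y axis; stiff (0.1 N m), stays where left.
- hook_right_pivot (a point): Pivot of the right hook, on the bar's centre line, 62 mm along the case's -x and 92 mm along its length (-y) from its centre, 106 mm above the bench. When down the bar points from here along the case's +y.
- hook_right_tip (a point): Free end of the right hook bar, on its centre line, 110 mm from the pivot.
- vase_1: Small bud vase, blue with bare clay neck, 82 mm tall: belly 45 mm across, above it a straight round neck 27 mm across from 48 mm up to the top. 140 g, weighted flat foot 45 mm across. Origin: centre of its underside, z up its axis. Stands on the ware board at the start; absent (None) in some starts (2 or 3 of the four vases are there).
- vase_2: Small bud vase, blue with bare clay neck, 82 mm tall: belly 45 mm across, above it a straight round neck 27 mm across from 48 mm up to the top. 140 g, weighted flat foot 45 mm across. Origin: centre of its underside, z up its axis. Stands on the ware board at the start; absent (None) in some starts (2 or 3 of the four vases are there).
- vase_3: Small bud vase, blue with bare clay neck, 74 mm tall: belly 45 mm across, above it a straight round neck 27 mm across from 42 mm up to the top. 140 g, weighted flat foot 45 mm across. Origin: centre of its underside, z up its axis. Stands on the ware board at the start; absent (None) in some starts (2 or 3 of the four vases are there).
- vase_4: Small bud vase, blue with bare clay neck, 74 mm tall: belly 45 mm across, above it a straight round neck 27 mm across from 42 mm up to the top. 140 g, weighted flat foot 45 mm across. Origin: centre of its underside, z up its axis. Stands on the ware board at the start; absent (None) in some starts (2 or 3 of the four vases are there).
- prop: Kiln prop: plain grey upright cylinder, 30 mm across, 70 mm tall, 100 g; origin: centre of its underside. At the start it stands in the middle of one of the two cases.
- mould: White plaster mould, a cylinder 76 mm across and 70 mm tall; origin: centre of its underside. At the start it stands in one case, which is therefore in use; it must stay there.
- prop_tray: Wooden tray for kiln props, fixed, 100 mm (its x) by 160 mm (its y), walls 25 mm high and 5 mm thick, floor 5 mm; origin: centre of its underside. Two fixed props, 30 mm across and reaching 50 mm high, stand in it at y = -56 and +56 mm; the middle is free.
- ware_board: Thin wooden board, fixed, 200 x 200 x 6 mm, on which the vases stand; origin: centre of its underside.
- glaze_jar_a: Bystander: closed white jar, 42 mm across, 70 mm tall, origin at its underside.
- glaze_jar_b: Bystander: closed white jar, 42 mm across, 60 mm tall, origin at its underside.
- test_bowl: Bystander: small clay bowl, 90 mm across, 35 mm tall, origin at its underside.

How it is judged:
By the outcome, as a careful person would: the job done as asked, in the order asked, and still so for the second after the job is handed in, with the robot touching nothing.
Of vase_1, vase_2, vase_3, vase_4 only 2 to 3 are there at a start; the rules pass over those that are not, and their reading is None.
At some moment in a run one of vase_1, vase_2, vase_3, vase_4 may be knocked a few centimetres aside while the robot is not near it.
It also fails if it takes over 210 s, if anything falls off the work surface, if the arm or the gripper's body presses on something with over 40 N, if the wrist force passes 120 N, or if a joint passes its speed limit or range.

## Working session

There is one attempt and no reset: what is moved stays moved. The work goes in short steps, Python scripts to look and compute and a tool call to move; the robot and the scene stay as the last step left them, time stands still between calls to the robot, and variables do not carry over. Pictures are saved under pics/ and viewed, at most 18 in all, crops included, and the job is handed in when it is done.

Besides the shell and the picture viewer there is one more tool, called after ">>>" as a command line: name --argument value ..., lists and objects as JSON in quotes. step_arm: Moves the arm, as the interface text tells. Its arguments: {"type":"object","properties":{"moves":{"type":"array"},"squeeze":{"type":"number"}},"required":["moves"]}

```bash
mkdir -p pics
cat > h.py <<'E'
import numpy as np, cv2
from rig import telemetry, imaging, r
def save(cam,fn):
    im=imaging.grab_frame(cam); cv2.imwrite('pics/'+fn,im[:,:,::-1]); return im
def ray(cam,px):
    c=imaging.calibration(cam);T=np.array(c['cam_to_world'])
    d=np.array([(px[0]-c['cx'])/c['fx'],-(px[1]-c['cy'])/c['fy'],-1.])
    return T[:3,3],T[:3,:3]@d
def atz(cam,px,z):
    o,d=ray(cam,px);return o+d*(z-o[2])/d[2]
def tri(p1,p2):
    (a,u),(b,v)=ray('scene',p1),ray('top',p2)
    s=np.linalg.lstsq(np.c_[u,-v],b-a,rcond=None)[0]
    P,Q=a+s[0]*u,b+s[1]*v
    return (P+Q)/2,np.linalg.norm(P-Q)
def proj(cam,P):
    c=imaging.calibration(cam);T=np.linalg.inv(np.array(c['cam_to_world']))
    p=T[:3,:3]@np.array(P,float)+T[:3,3]
    return np.array([c['cx']+c['fx']*p[0]/-p[2],c['cy']-c['fy']*p[1]/-p[2]])
E
python3 - <<'E'
from h import *
for c in('scene','top'):
    save(c,c+'0.png'); k=imaging.calibration(c); print({a:np.round(b,2).tolist() for a,b in k.items()})
    for n in ['vase_1','prop','mould','prop_tray','ware_board','case_left','case_right','hook_left_pivot','hook_left_tip','hook_right_pivot','hook_right_tip','lid_left_edge','lid_right_edge','glaze_jar_a','test_bowl']:
        print(c,n,[(round(d['conf'],2),np.round(d['xy']).tolist()) for d in imaging.mark_of(c,n)][:5])
print(telemetry.sense())
E
```

```text
{'fx': 466.39, 'fy': 466.39, 'cx': 282.49, 'cy': 214.21, 'cam_to_world': [[-0.77, -0.52, 0.37, 944.1], [0.64, -0.62, 0.46, 454.08], [-0.01, 0.59, 0.81, 907.37], [0.0, 0.0, 0.0, 1.0]]}
scene vase_1 [(0.81, [303.0, 237.0]), (0.74, [313.0, 202.0])]
scene prop [(0.7, [361.0, 312.0]), (0.52, [201.0, 96.0]), (0.32, [312.0, 198.0])]
scene mould [(0.59, [221.0, 171.0])]
scene prop_tray [(0.58, [255.0, 277.0])]
scene ware_board [(0.73, [302.0, 221.0])]
scene case_left [(0.98, [360.0, 316.0])]
scene case_right [(0.96, [224.0, 169.0]), (0.73, [360.0, 312.0])]
scene hook_left_pivot [(0.5, [387.0, 245.0])]
scene hook_left_tip [(0.56, [304.0, 242.0]), (0.51, [396.0, 213.0])]
scene hook_right_pivot [(0.69, [267.0, 136.0])]
scene hook_right_tip [(0.69, [269.0, 98.0])]
scene lid_left_edge [(0.95, [406.0, 302.0])]
scene lid_right_edge [(0.72, [202.0, 96.0]), (0.47, [404.0, 302.0]), (0.31, [226.0, 168.0])]
scene glaze_jar_a [(0.94, [274.0, 328.0]), (0.63, [191.0, 242.0])]
scene test_bowl [(0.8, [294.0, 162.0]), (0.2, [303.0, 240.0])]
{'fx': 515.54, 'fy': 515.54, 'cx': 279.26, 'cy': 213.56, 'cam_to_worl
[... 832 characters left out ...]
 292.0])]
{'clock': 1.6, 'qpos': array([ 1.16558173e+00,  3.52984598e-01,  1.63337602e+00,  4.68235023e-05,
        1.15522271e+00, -2.43318069e-03]), 'qvel': array([ 0.00063753, -0.00022163,  0.00077168,  0.0006944 ,  0.0009472 ,
        0.0002441 ]), 'joint_efforts': array([-1.32428722e-04, -6.05164504e+01, -3.42431939e+01, -1.34630329e-05,
        1.25766244e-03, -5.32213301e-05]), 'eef_pos': array([244.99611722, 574.99057735, 231.30087389]), 'tcp_rot': array([ 3.14158322e+00, -4.28154663e-05,  2.73879233e+00]), 'contact_force': array([ 0.23737223, -1.17128387, -0.15575857]), 'wrist_torque': array([ 0.02824145,  0.00799636, -0.00742073]), 'grasp_force': 0.0, 'opening': 0.9991150590434567}
```

View pics/scene0.png

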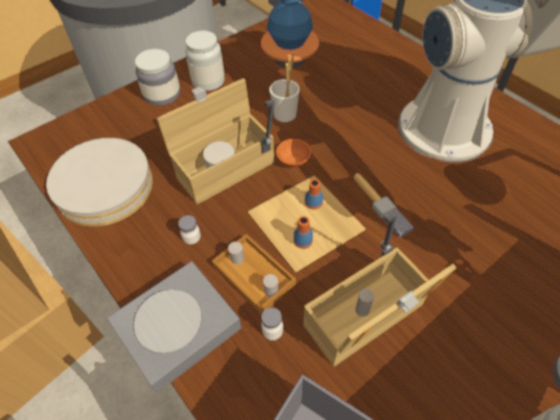

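View pics/top0.png

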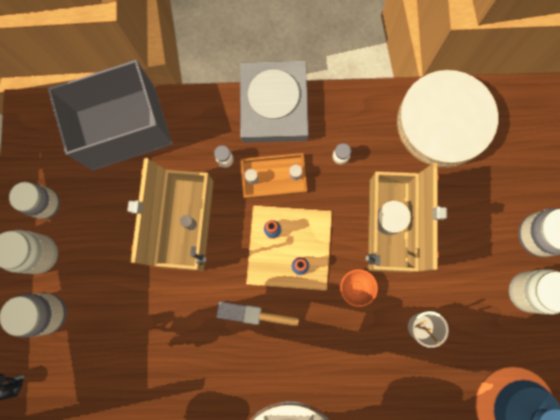

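Run:
```python
from h import *
P={'vaseA':((303,237),(300,267)),'vaseB':((313,202),(272,231)),'prop':((361,312),(192,228)),'mould':((221,171),(389,221)),'tray':((255,277),(275,179)),'board':((302,221),(289,247)),'caseL':((360,316),(188,225)),'caseR':((224,169),(392,224)),'hLp':((387,245),(199,260)),'hLt':((396,213),(193,255)),'hRp':((267,136),(370,260)),'lidL':((406,302),(135,210)),'lidR':((202,96),(436,217)),'jar1':((274,328),(225,160)),'jar2':((191,242),(339,158)),'bowl':((294,162),(359,292))}
for n,(a,b) in P.items():
    p,e=tri(a,b);print(n,np.round(p),round(e,1))
print(telemetry.sense()['clock'])
```

```text
vaseA [ 467.  -46. -144.] 14.2
vaseB [528.  28. 138.] 9.6
prop [563. 235.  -9.] 3.0
mould [ 566. -267.    7.] 1.4
tray [684.  21. -11.] 4.6
board [508. -14.   3.] 5.5
caseL [572. 243.  -4.] 7.2
caseR [ 556. -273.    3.] 4.4
hLp [471. 196. 113.] 1.1
hLt [473. 192. 219.] 4.8
hRp [ 462. -199.  116.] 2.7
lidL [579. 321. 197.] 3.8
lidR [ 546. -332.  198.] 0.9
jar1 [733. 149.  12.] 4.6
jar2 [ 739. -150.  -16.] 1.0
bowl [ 389. -186.  -17.] 0.4
1.6
```

The pictures show two vases on the board (top view at (272,231) and (300,267)). The prop is in the left case at (188,222), and the mould is in the right case at (394,217). I had the vases paired the wrong way round between views, so next I'll refine with a zoomed crop.

Run:
```python
from h import *
a=cv2.imread('pics/top0.png')[150:300,125:325]; cv2.imwrite('pics/topz.png',cv2.resize(a,None,fx=4,fy=4,interpolation=cv2.INTER_CUBIC))
a=cv2.imread('pics/scene0.png')[190:365,240:465]; cv2.imwrite('pics/scz.png',cv2.resize(a,None,fx=3.4,fy=3.4,interpolation=cv2.INTER_CUBIC))
for n,a,b in[('v1',(313,202),(300,267)),('v2',(303,237),(272,231))]: print(n,tri(a,b))
for c in('scene','top'):
  for n in('vase_1','vase_3','prop'):
    print(c,n,[(round(d['conf'],2),np.round(d['extent']).tolist()) for d in imaging.recognise(c,n)][:4])
```

```text
v1 (array([454.42889721, -38.6895433 ,   8.37392611]), np.float64(0.19388547200975528))
v2 (array([545.63205366,  28.73870777,  21.61034514]), np.float64(1.2036263454793155))
scene vase_1 [(0.82, [303.0, 178.0, 19.0, 32.0]), (0.66, [294.0, 218.0, 19.0, 31.0])]
scene vase_3 [(0.82, [303.0, 178.0, 19.0, 32.0]), (0.66, [294.0, 218.0, 19.0, 31.0])]
scene prop [(0.69, [354.0, 292.0, 24.0, 25.0])]
top vase_1 [(0.77, [262.0, 223.0, 19.0, 15.0]), (0.71, [368.0, 254.0, 12.0, 8.0]), (0.49, [290.0, 256.0, 21.0, 20.0])]
top vase_3 [(0.77, [262.0, 223.0, 19.0, 15.0]), (0.71, [368.0, 254.0, 12.0, 8.0]), (0.49, [290.0, 256.0, 21.0, 20.0])]
top prop [(0.57, [183.0, 220.0, 13.0, 8.0])]
```

View pics/topz.png

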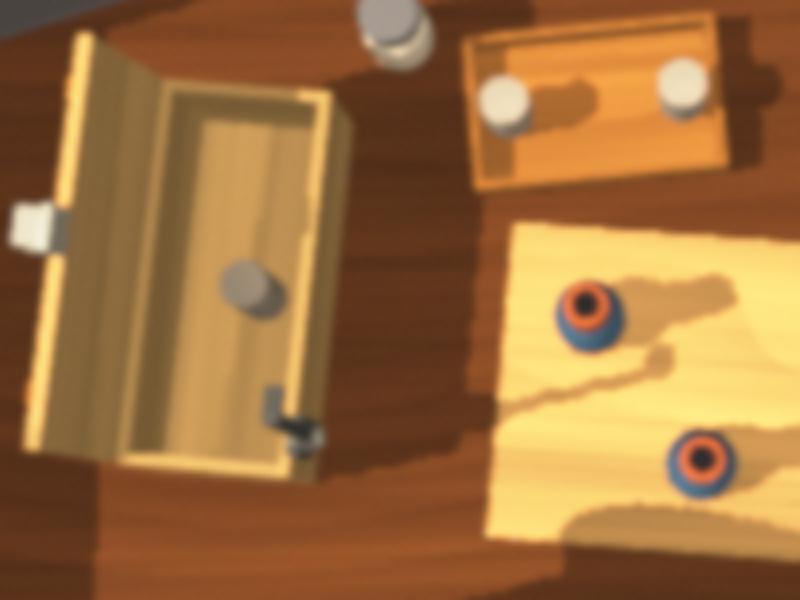

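View pics/scz.png

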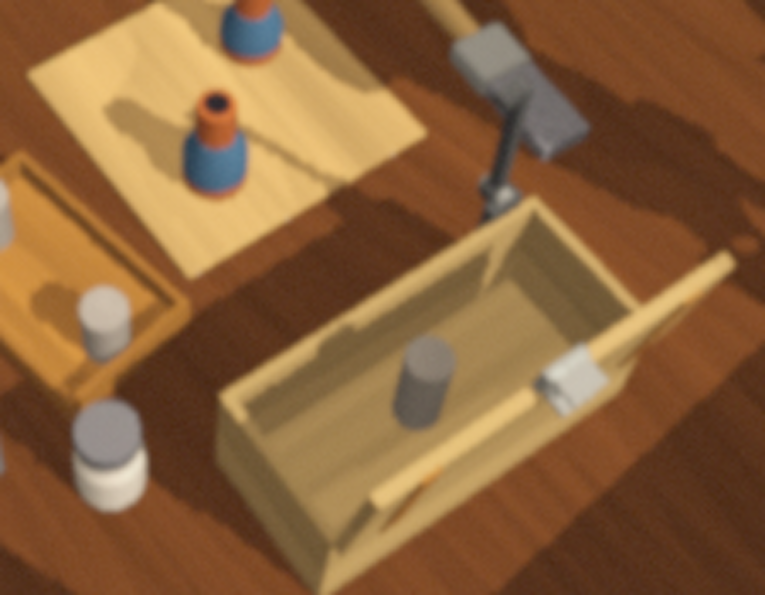

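```bash
cat >> h.py <<'E'
def T(u,v): return ((u+.5)/4-.5+125,(v+.5)/4-.5+150)
def S(u,v): return ((u+.5)/3.4-.5+240,(v+.5)/3.4-.5+190)
E
python3 - <<'E'
from h import *
for n,s,t in [('rim far front',S(222,395),T(331,92)),('rim near front',S(533,198),T(298,478)),('vB top',S(218,100),T(585,303)),('prop top',S(430,350),T(245,284)),('lid cornerfar',S(376,497),T(88,33)),('lid corner near',S(733,258),T(30,452)),('trayprop L top',S(106,300),T(505,97)),('tray corner nearL',S(72,405),T(463,40)),('tray corner nearR',S(188,300),T(478,188)),('bd cornL far',S(192,277),T(514,222)),('bd cornL near',S(427,132),T(488,537)),('vA base',(313,207),T(702,462))]:
    p,e=tri(s,t);print(n,np.round(p,1),round(e,1))
for n,t,z in [('vB top',T(585,303),88),('vB top',T(585,303),80),('vA top',T(702,458),88),('vA top',T(702,458),80),('prop',T(245,284),76),('far front',T(331,92),92),('near front',T(298,478),92),('near hinge',T(120,460),92),('far hinge',T(166,82),92),('tp1',T(505,92),50),('tp2',T(685,83),50),('pivot',T(300,440),106)]: print(n,np.round(atz('top',t,z),1))
for c,b in(('scene','pics/scene0.png'),):
    im=cv2.imread(b)[172:225,290:335];cv2.imwrite('pics/v.png',cv2.resize(im,None,fx=10,fy=10,interpolation=cv2.INTER_CUBIC))
E
```

```text
rim far front [680.3 181.1  96.2] 4.5
rim near front [449.3 202.7  88.6] 5.6
vB top [548.8  29.7  96. ] 2.5
prop top [567.2 234.   85.3] 2.2
lid cornerfar [693.2 300.  198.8] 4.3
lid corner near [462.6 327.2 195.9] 1.5
trayprop L top [681.9  78.7  63. ] 4.8
tray corner nearL [729.7 106.5  27.6] 1.0
tray corner nearR [632.2  98.3  30.7] 2.6
bd cornL far [612.7  78.2  10.2] 4.7
bd cornL near [414.8  96.7   8.1] 2.5
vA base [458.2 -37.4  -6.7] 4.9
vB top [550.7  29.1  88. ]
vB top [551.8  29.4  80. ]
vA top [457.1 -37.9  88. ]
vA top [457.6 -38.   80. ]
prop [569.2 235.1  76. ]
far front [682.8 180.2  92. ]
near front [450.8 199.8  92. ]
near hinge [463.8 305.3  92. ]
far hinge [691.9 280.7  92. ]
tp1 [689.9  78.   50. ]
tp2 [692.5 -34.5  50. ]
pivot [472.1 196.2 106. ]
```

View pics/v.png

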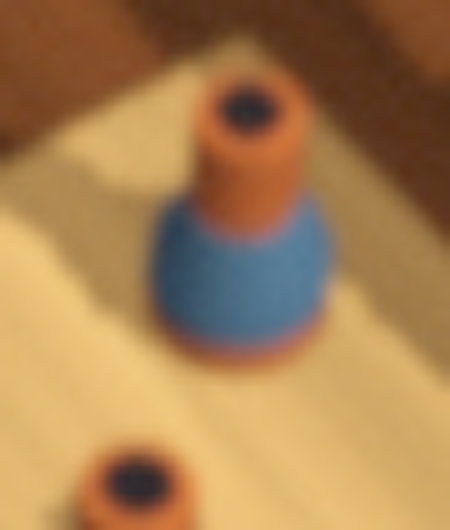

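```bash
cat >> h.py <<'E'
from scipy.spatial.transform import Rotation as Ro
def plan(*ts):
    s=telemetry.sense();R=Ro.from_euler('xyz',s['tcp_rot']);p=s['eef_pos']
    print('t',round(s['clock'],1),np.round(p,1),np.round(s['tcp_rot'],3),'open',round(s['opening'],3),'g',round(s['grasp_force'],1),'F',np.round(s['contact_force'],1))
    for t in ts: print(t,np.round(R.inv().apply(np.array(t)-p)/200,4))
E
python3 -c "
from h import *
print(tri((314.2,182.4),T(702,458)))"
```

```text
(array([456.80934952, -37.43317676,  85.40844738]), np.float64(1.338062435568851))
```

>>> step_arm --moves '[[[0,0,1.0],[0,0,-0.2],1],[[0,0,1.0],[0,0,-0.2],1],[[0,0,1.0],[0,0,-0.2],1],[[0,0,1.0],[0,0,-0.2],1],[[0,0,1.0],[0,0,-0.2],1],[[0,0,1.0],[0,0,-0.2],1],[[0,0,1.0],[0,0,-0.2],1]]'

```text
clock: 2.6
eef_pos: [245.0, 575.0, 271.3]
tcp_rot: [-3.142, -0.0, 1.953]
contact_force: [-0.1, 1.1, -0.0]
opening: 1.001
grasp_force: 0.0
```

>>> step_arm --moves '[[[0,0,0.594],[0,0,0],1],[[0,0,0.594],[0,0,0],1],[[0,0,0.594],[0,0,0],1],[[0,0,0.594],[0,0,0],1],[[0,0,0.594],[0,0,0],1]]'

```text
clock: 3.1
eef_pos: [245.0, 575.0, 271.3]
tcp_rot: [-3.142, 0.0, 1.491]
contact_force: [-0.1, -0.5, 0.2]
opening: 0.999
grasp_force: 0.0
```

```bash
python3 -c "
from h import *
plan((568,235,230),(568,235,45))"
```

```text
t 3.1 [245.  575.  271.3] [-3.142  0.     1.491] open 0.999 g 0.0 F [-0.1 -0.5  0.2]
(568, 235, 230) [-1.566   1.7451  0.2064]
(568, 235, 45) [-1.566   1.7451  1.1314]
```

>>> step_arm --moves '[[[0,0,0],[-0.9,1.0,0],1],[[0,0,0],[-0.9,1.0,0],1],[[0,0,0],[-0.9,1.0,0],1],[[0,0,0],[-0.9,1.0,0],1],[[0,0,0],[-0.9,1.0,0],1],[[0,0,0],[-0.9,1.0,0],1],[[0,0,0],[-0.9,1.0,0],1]]'

```text
clock: 3.8
eef_pos: [431.0, 376.8, 271.4]
tcp_rot: [3.141, 0.0, 1.488]
contact_force: [0.2, 0.5, -0.8]
opening: 0.997
grasp_force: 0.0
```

>>> step_arm --moves '[[[0,0,0],[-0.666,0.745,0.2],1],[[0,0,0],[-0.666,0.745,0.2],1],[[0,0,0],[-0.666,0.745,0.2],1],[[0,0,0],[-0.666,0.745,0.2],1],[[0,0,0],[-0.666,0.745,0.2],1],[[0,0,0],[-0.666,0.745,0.2],1]]'

```text
clock: 4.4
eef_pos: [566.6, 233.5, 230.7]
tcp_rot: [-3.141, -0.0, 1.487]
contact_force: [-1.1, 0.1, -0.8]
opening: 1.005
grasp_force: 0.0
```

Run:
```python
from h import *
plan((568,235,45))
for n,x,y in(('A',457,-38),('B',550.5,29)):
  o=ray('scene',(0,0))[0]; d=(o-[x,y,0])[:2]; d/=np.linalg.norm(d)
  for h in(74,82):
    t=proj('scene',(x,y,6+h)); b=proj('scene',(x+22.5*d[0],y+22.5*d[1],6))
    print(n,h,'top',t,'base',b,'diff',np.hypot(*(t-b)))
save('scene','s1.png');save('top','t1.png')
a=cv2.imread('pics/top0.png');b=cv2.imread('pics/t1.png')
print(proj('top',(568,235,230)),proj('scene',(568,235,230)))
cv2.imwrite('pics/m1.png',np.hstack([cv2.resize(b[130:300,120:320],None,fx=2,fy=2),cv2.resize(cv2.imread('pics/s1.png')[130:300,260:460],None,fx=2,fy=2)]))
```

```text
t 4.4 [566.6 233.5 230.7] [-3.141 -0.     1.487] open 1.005 g 0.0 F [-1.1  0.1 -0.8]
(568, 235, 45) [0.0083 0.0073 0.9287]
A 74 top [313.59094437 183.77253042] base [311.95601751 210.73043238] diff 27.007433501341094
A 82 top [313.72702978 181.52865193] base [311.95601751 210.73043238] diff 29.25543481210807
B 74 top [302.21940168 223.49024563] base [301.31658475 250.37949717] diff 26.90440349090835
B 82 top [302.29105079 221.35626815] base [301.31658475 250.37949717] diff 29.039583452081843
[171.0593478  211.06852265] [376.68517404 254.25346611]
```

View pics/m1.png

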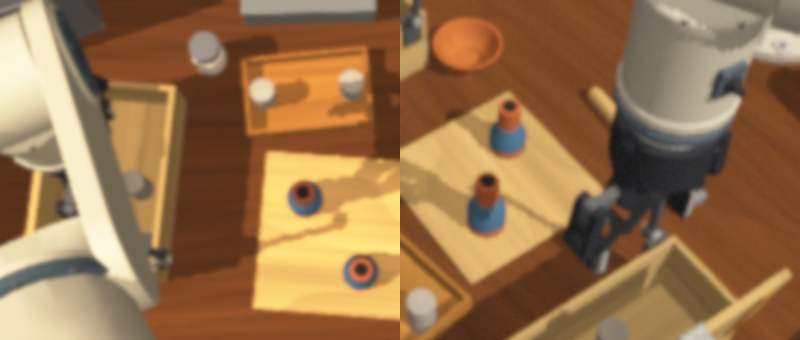

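>>> step_arm --moves '[[[0,0,0],[0.008,0.007,0.7],1],[[0,0,0],[0.008,0.007,0.7],1],[[0,0,0],[0.008,0.007,0.7],1],[[0,0,0],[0.008,0.007,0.8],1],[[0,0,0],[0.008,0.007,0.9],1],[[0,0,0],[0.008,0.007,0.94],1],[[0,0,0],[0.008,0.007,0.94],1]]'

```text
clock: 5.2
eef_pos: [566.9, 236.1, 42.8]
tcp_rot: [-3.14, 0.001, 1.489]
contact_force: [0.1, 0.2, 0.2]
opening: 0.998
grasp_force: 0.0
```

>>> step_arm --moves '[[[0,0,0],[0,0,0],-1],[[0,0,0],[0,0,0],-1],[[0,0,0],[0,0,0],-1],[[0,0,0],[0,0,0],-1],[[0,0,0],[0,0,0],-1],[[0,0,0],[0,0,0],-1],[[0,0,0],[0,0,0],-1],[[0,0,0],[0,0,0],-1]]' --squeeze 40

```text
clock: 6.0
eef_pos: [568.4, 235.3, 44.1]
tcp_rot: [3.141, -0.001, 1.487]
contact_force: [-1.1, -0.8, 6.5]
opening: 0.343
grasp_force: 39.0
```

>>> step_arm --moves '[[[0,0,0],[0,0,0],-1],[[0,0,0],[0,0,0],-1],[[0,0,0],[0,0,0],-1],[[0,0,0],[0,0,0],-1],[[0,0,0],[0,0,0],-1]]'

```text
clock: 6.5
eef_pos: [568.4, 235.3, 44.1]
tcp_rot: [3.141, -0.001, 1.487]
contact_force: [-2.1, 0.4, 6.9]
opening: 0.337
grasp_force: 39.0
```

>>> step_arm --moves '[[[0,0,0],[0,0,-0.2],-1],[[0,0,0],[0,0,-0.4],-1],[[0,0,0],[0,0,-0.6],-1],[[0,0,0],[0,0,-0.75],-1],[[0,0,0],[0,0,-0.75],-1],[[0,0,0],[0,0,-0.75],-1]]'

```text
clock: 7.1
eef_pos: [568.1, 235.0, 193.7]
tcp_rot: [3.141, -0.0, 1.487]
contact_force: [-0.4, -0.3, -1.5]
opening: 0.34
grasp_force: 39.7
```

>>> step_arm --moves '[[[0,0,0],[-0.2,0.12,0],-1],[[0,0,0],[-0.4,0.25,0],-1],[[0,0,0],[-0.6,0.4,0],-1],[[0,0,0],[-0.8,0.55,0],-1],[[0,0,0],[-0.95,0.65,0],-1],[[0,0,0],[-1.0,0.69,0],-1],[[0,0,0],[-1.0,0.69,0],-1],[[0,0,0],[-1.0,0.69,0],-1]]'

```text
clock: 7.9
eef_pos: [687.6, 25.0, 191.9]
tcp_rot: [-3.139, -0.0, 1.487]
contact_force: [0.1, 0.8, -0.9]
opening: 0.34
grasp_force: 39.7
```

Run:
```python
from h import *
plan((689,22,44))
save('scene','s2.png');save('top','t2.png')
cv2.imwrite('pics/m2.png',np.hstack([cv2.resize(cv2.imread('pics/t2.png')[130:330,180:380],None,fx=2,fy=2),cv2.resize(cv2.imread('pics/s2.png')[180:380,200:400],None,fx=2,fy=2)]))
```

```text
t 7.9 [687.6  25.  191.9] [-3.139 -0.     1.487] open 0.34 g 39.7 F [ 0.1  0.8 -0.9]
(689, 22, 44) [-0.0146  0.01    0.7393]
```

View pics/m2.png

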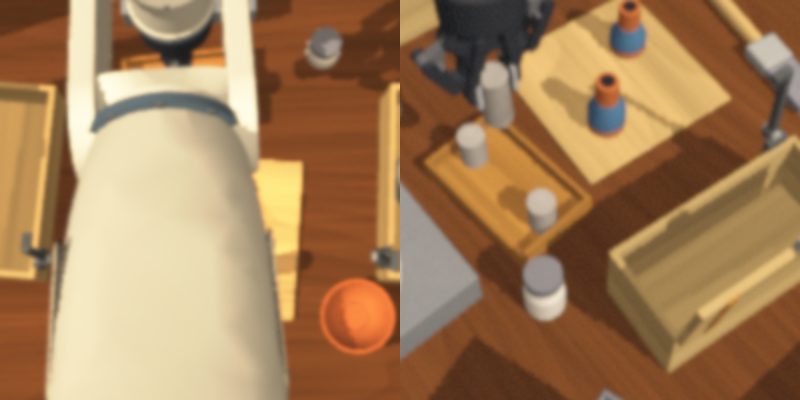

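The prop is held upright above the tray (right half, about (495,95)). I'll lower it now.

>>> step_arm --moves '[[[0,0,0],[-0.015,0.01,0.2],-1],[[0,0,0],[-0.015,0.01,0.4],-1],[[0,0,0],[-0.015,0.01,0.55],-1],[[0,0,0],[-0.015,0.01,0.65],-1],[[0,0,0],[-0.015,0.01,0.7],-1],[[0,0,0],[-0.015,0.01,0.725],-1],[[0,0,0],[-0.015,0.01,0.73],-1],[[0,0,0],[-0.015,0.01,0.73],-1]]'

```text
clock: 8.8
eef_pos: [691.2, 21.4, 48.4]
tcp_rot: [3.14, -0.0, 1.487]
contact_force: [0.1, -0.4, 0.9]
opening: 0.336
grasp_force: 39.8
```

>>> step_arm --moves '[[[0,0,0],[0,0,0.005],-1],[[0,0,0],[0,0,0.01],-1],[[0,0,0],[0,0,0.013],-1],[[0,0,0],[0,0,0.013],-1]]'

```text
clock: 9.2
eef_pos: [690.6, 21.0, 44.8]
tcp_rot: [3.141, 0.0, 1.487]
contact_force: [0.6, 0.3, -1.1]
opening: 0.341
grasp_force: 39.8
```

>>> step_arm --moves '[[[0,0,0],[0,0,0.006],-1],[[0,0,0],[0,0,0.01],-1],[[0,0,0],[0,0,0.01],-1]]'

```text
clock: 9.5
eef_pos: [690.6, 21.1, 43.1]
tcp_rot: [3.141, -0.0, 1.487]
contact_force: [-0.9, -0.0, 4.3]
opening: 0.343
grasp_force: 40.3
```

>>> step_arm --moves '[[[0,0,0],[0,0,0],0],[[0,0,0],[0,0,0],0.3],[[0,0,0],[0,0,0],0.5],[[0,0,0],[0,0,0],0.5],[[0,0,0],[0,0,0],0.5]]'

```text
clock: 10.0
eef_pos: [690.5, 21.1, 42.6]
tcp_rot: [-3.142, 0.0, 1.487]
contact_force: [0.2, 0.5, -0.9]
opening: 0.751
grasp_force: 0.0
```

>>> step_arm --moves '[[[0,0,0],[0,0,-0.1],0.5],[[0,0,0],[0,0,-0.3],0.5],[[0,0,0],[0,0,-0.5],1],[[0,0,0],[0,0,-0.7],1],[[0,0,0],[0,0,-0.85],1],[[0,0,0],[0,0,-0.9],1],[[0,0,0],[0,0,-0.9],1]]'

```text
clock: 10.7
eef_pos: [691.3, 21.1, 224.2]
tcp_rot: [3.139, -0.0, 1.487]
contact_force: [0.5, -0.2, -0.3]
opening: 1.0
grasp_force: 0.0
```

>>> step_arm --moves '[[[0,0,0],[1.0,0,0],1],[[0,0,0],[1.0,0,0],1],[[0,0,0],[1.0,0,0],1],[[0,0,0],[1.0,0,0],1],[[0,0,0],[1.0,0,0],1],[[0,0,0],[1.0,0,0],1]]'

```text
clock: 11.3
eef_pos: [706.0, 221.3, 219.7]
tcp_rot: [-3.138, 0.002, 1.489]
contact_force: [0.5, -1.0, -0.4]
opening: 1.002
grasp_force: 0.0
```

Run:
```python
from h import *
plan()
save('scene','s3.png');save('top','t3.png')
cv2.imwrite('pics/m3.png',np.hstack([cv2.resize(cv2.imread('pics/t3.png')[150:300,230:330],None,fx=4,fy=4),cv2.resize(cv2.imread('pics/s3.png')[170:320,200:300],None,fx=4,fy=4)]))
for c in('scene','top'):
  for n in('vase_1','prop'):
    print(c,n,[(round(d['conf'],2),np.round(d['extent']).tolist()) for d in imaging.recognise(c,n)][:4])
```

```text
t 11.3 [706.  221.3 219.7] [-3.138e+00  2.000e-03  1.489e+00] open 1.002 g 0.0 F [ 0.5 -1.  -0.4]
scene vase_1 [(0.29, [340.0, 266.0, 116.0, 87.0])]
scene prop [(0.58, [244.0, 255.0, 18.0, 26.0])]
top vase_1 [(0.63, [290.0, 259.0, 17.0, 15.0])]
top prop [(0.46, [274.0, 166.0, 6.0, 14.0])]
```

View pics/m3.png

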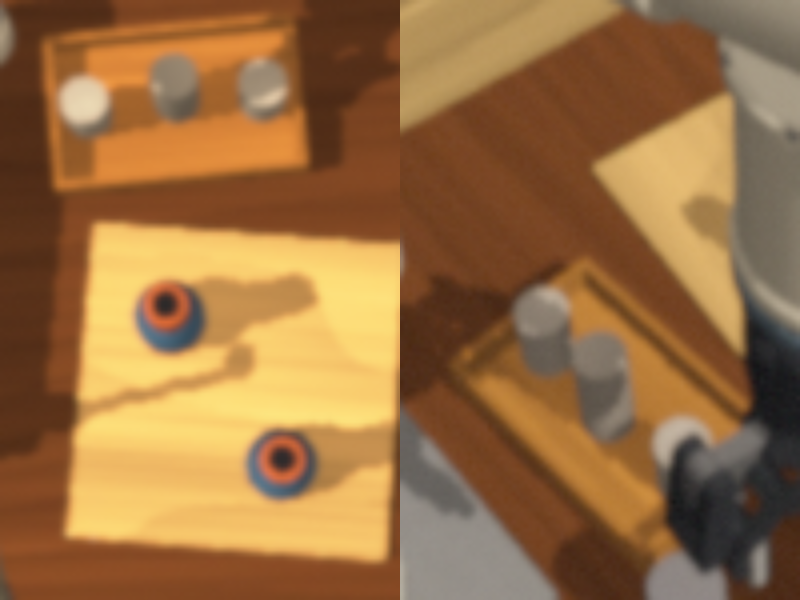

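The prop stands free in the middle of the tray, and both vases are where they were. Next I'll fetch vase B.

>>> step_arm --moves '[[[0,0,0],[-1.0,-0.694,0],1],[[0,0,0],[-1.0,-0.694,0],1],[[0,0,0],[-1.0,-0.694,0],1],[[0,0,0],[-1.0,-0.694,0],1],[[0,0,0],[-1.0,-0.694,0],1],[[0,0,0],[-1.0,-0.694,0],1],[[0,0,0],[-1.0,-0.694,0],1]]'

```text
clock: 12.3
eef_pos: [552.2, 31.5, 223.4]
tcp_rot: [3.14, -0.0, 1.484]
contact_force: [0.1, -0.2, 0.2]
opening: 1.0
grasp_force: 0.0
```

Run:
```python
from h import *
plan((551,29,54))
```

```text
t 12.3 [552.2  31.5 223.4] [ 3.14  -0.     1.484] open 1.0 g 0.0 F [ 0.1 -0.2  0.2]
(551, 29, 54) [-0.0132 -0.006   0.8471]
```

>>> step_arm --moves '[[[0,0,0],[-0.013,-0.006,0.25],1],[[0,0,0],[-0.013,-0.006,0.45],1],[[0,0,0],[-0.013,-0.006,0.6],1],[[0,0,0],[-0.013,-0.006,0.7],1],[[0,0,0],[-0.013,-0.006,0.8],1],[[0,0,0],[-0.013,-0.006,0.84],1],[[0,0,0],[-0.013,-0.006,0.847],1],[[0,0,0],[-0.013,-0.006,0.847],1]]'

```text
clock: 13.1
eef_pos: [551.6, 30.5, 53.7]
tcp_rot: [3.141, -0.0, 1.487]
contact_force: [-0.1, -0.8, 0.0]
opening: 1.001
grasp_force: 0.0
```

>>> step_arm --moves '[[[0,0,0],[0,0,0],-0.3],[[0,0,0],[0,0,0],-0.3],[[0,0,0],[0,0,0],-1],[[0,0,0],[0,0,0],-1],[[0,0,0],[0,0,0],-1],[[0,0,0],[0,0,0],-1],[[0,0,0],[0,0,0],-1],[[0,0,0],[0,0,0],-1]]' --squeeze 35

```text
clock: 13.9
eef_pos: [550.8, 30.2, 53.7]
tcp_rot: [3.142, -0.0, 1.487]
contact_force: [-2.6, -0.1, 5.6]
opening: 0.31
grasp_force: 37.0
```

>>> step_arm --moves '[[[0,0,0],[0,0,0],-1],[[0,0,0],[0,0,0],-1],[[0,0,0],[0,0,0],-1]]'

```text
clock: 14.2
eef_pos: [550.8, 30.3, 53.8]
tcp_rot: [3.141, -0.0, 1.487]
contact_force: [-1.2, -0.0, 5.6]
opening: 0.301
grasp_force: 37.0
```

>>> step_arm --moves '[[[0,0,0],[0,0,-0.1],-1],[[0,0,0],[0,0,-0.25],-1],[[0,0,0],[0,0,-0.45],-1],[[0,0,0],[0,0,-0.65],-1],[[0,0,0],[0,0,-0.78],-1],[[0,0,0],[0,0,-0.8],-1],[[0,0,0],[0,0,-0.8],-1]]'

```text
clock: 14.9
eef_pos: [551.0, 30.2, 213.7]
tcp_rot: [3.14, -0.0, 1.487]
contact_force: [-1.1, -0.3, -1.1]
opening: 0.303
grasp_force: 36.5
```

>>> step_arm --moves '[[[0,0,0],[0.15,0.03,0],-1],[[0,0,0],[0.35,0.08,0],-1],[[0,0,0],[0.55,0.12,0],-1],[[0,0,0],[0.75,0.16,0],-1],[[0,0,0],[0.9,0.2,0],-1],[[0,0,0],[1.0,0.22,0],-1],[[0,0,0],[1.0,0.22,0],-1],[[0,0,0],[1.0,0.22,0],-1]]'

```text
clock: 15.7
eef_pos: [610.6, 225.3, 211.8]
tcp_rot: [-3.139, 0.002, 1.487]
contact_force: [-0.5, -0.2, -1.4]
opening: 0.303
grasp_force: 36.4
```

Run:
```python
from h import *
plan((612,236.5,60),(612,236.5,54))
save('scene','s4.png');save('top','t4.png')
cv2.imwrite('pics/m4.png',np.hstack([cv2.resize(cv2.imread('pics/t4.png')[140:290,120:320],None,fx=2,fy=2),cv2.resize(cv2.imread('pics/s4.png')[200:350,240:440],None,fx=2,fy=2)]))
```

```text
t 15.7 [610.6 225.3 211.8] [-3.139e+00  2.000e-03  1.487e+00] open 0.303 g 36.4 F [-0.5 -0.2 -1.4]
(612, 236.5, 60) [0.0575 0.0043 0.7587]
(612, 236.5, 54) [0.0575 0.0044 0.7887]
```

View pics/m4.png

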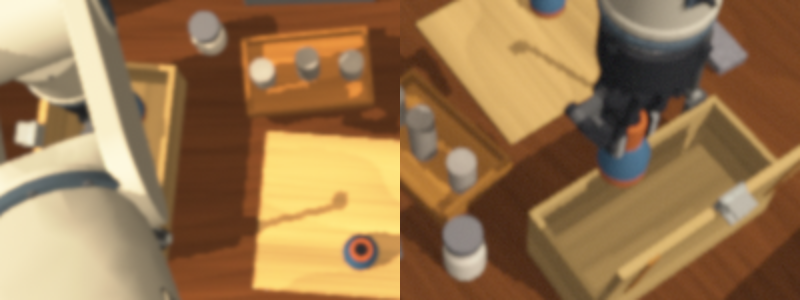

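The vase hangs upright over the case (right half, about (625,155)). I'll lower it gently.

>>> step_arm --moves '[[[0,0,0],[0.057,0.004,0.1],-1],[[0,0,0],[0.057,0.004,0.3],-1],[[0,0,0],[0.057,0.004,0.5],-1],[[0,0,0],[0.057,0.004,0.65],-1],[[0,0,0],[0.057,0.004,0.72],-1],[[0,0,0],[0.057,0.004,0.75],-1],[[0,0,0],[0.057,0.004,0.76],-1],[[0,0,0],[0.057,0.004,0.76],-1]]'

```text
clock: 16.6
eef_pos: [614.1, 237.2, 62.6]
tcp_rot: [3.14, -0.001, 1.487]
contact_force: [0.4, -0.4, -1.3]
opening: 0.307
grasp_force: 36.4
```

>>> step_arm --moves '[[[0,0,0],[0,0,0.005],-1],[[0,0,0],[0,0,0.01],-1],[[0,0,0],[0,0,0.015],-1],[[0,0,0],[0,0,0.02],-1],[[0,0,0],[0,0,0.02],-1]]'

```text
clock: 17.1
eef_pos: [613.1, 237.1, 57.2]
tcp_rot: [-3.141, 0.0, 1.487]
contact_force: [-0.7, -0.3, -0.7]
opening: 0.305
grasp_force: 36.4
```

>>> step_arm --moves '[[[0,0,0],[0,0,0.004],-1],[[0,0,0],[0,0,0.008],-1],[[0,0,0],[0,0,0.012],-1],[[0,0,0],[0,0,0.012],-1]]'

```text
clock: 17.5
eef_pos: [613.1, 237.1, 54.7]
tcp_rot: [-3.141, 0.0, 1.487]
contact_force: [-0.9, -0.1, -1.0]
opening: 0.306
grasp_force: 36.4
```

>>> step_arm --moves '[[[0,0,0],[0,0,0.004],-1],[[0,0,0],[0,0,0.004],-1],[[0,0,0],[0,0,0.004],-1]]'

```text
clock: 17.8
eef_pos: [613.2, 237.1, 54.1]
tcp_rot: [-3.142, 0.0, 1.487]
contact_force: [-0.4, 0.0, 0.0]
opening: 0.303
grasp_force: 36.4
```

>>> step_arm --moves '[[[0,0,0],[0,0,0.004],-1],[[0,0,0],[0,0,0.006],-1],[[0,0,0],[0,0,0.006],-1]]'

```text
clock: 18.1
eef_pos: [613.3, 237.2, 53.8]
tcp_rot: [3.141, -0.0, 1.487]
contact_force: [-2.6, -0.3, 8.5]
opening: 0.302
grasp_force: 37.3
```

>>> step_arm --moves '[[[0,0,0],[0,0,0],-0.2],[[0,0,0],[0,0,0],0],[[0,0,0],[0,0,0],0.2],[[0,0,0],[0,0,0],0.2],[[0,0,0],[0,0,0],0.2]]'

```text
clock: 18.6
eef_pos: [613.2, 237.1, 52.8]
tcp_rot: [-3.142, 0.0, 1.487]
contact_force: [-0.3, -0.2, -0.2]
opening: 0.599
grasp_force: 0.0
```

>>> step_arm --moves '[[[0,0,0],[0,0,-0.1],0.2],[[0,0,0],[0,0,-0.25],0.2],[[0,0,0],[0,0,-0.45],0.2],[[0,0,0],[0,0,-0.65],0.2],[[0,0,0],[0,0,-0.8],0.5],[[0,0,0],[0,0,-0.85],1],[[0,0,0],[0,0,-0.85],1]]'

```text
clock: 19.3
eef_pos: [613.9, 237.4, 224.3]
tcp_rot: [3.139, -0.001, 1.487]
contact_force: [0.6, -0.3, -0.5]
opening: 0.999
grasp_force: 0.0
```

Run:
```python
from h import *
plan((457,-37.5,220),(457,-37.5,52))
im=save('top','t5.png')
print([(round(d['conf'],2),np.round(d['extent'],1).tolist()) for d in imaging.recognise('top','vase_1')][:4])
# orange neck of A
sub=im[240:290,280:325].astype(int);m=(sub[...,0]>140)&(sub[...,0]-sub[...,2]>90)&(sub[...,1]<110)
v,u=np.nonzero(m);print(u.mean()+280,v.mean()+240,len(u))
```

```text
t 19.3 [613.9 237.4 224.3] [ 3.139e+00 -1.000e-03  1.487e+00] open 0.999 g 0.0 F [ 0.6 -0.3 -0.5]
(457, -37.5, 220) [-1.4355 -0.6665  0.018 ]
(457, -37.5, 52) [-1.4365 -0.6686  0.858 ]
[(0.64, [185.4, 197.0, 15.4, 17.4]), (0.63, [289.9, 256.9, 18.4, 17.2])]
296.6421052631579 273.87368421052633 95
```

>>> step_arm --moves '[[[0,0,0],[-0.9,-0.4,0],1],[[0,0,0],[-0.9,-0.4,0],1],[[0,0,0],[-0.9,-0.4,0],1],[[0,0,0],[-0.9,-0.4,0],1],[[0,0,0],[-0.9,-0.4,0],1],[[0,0,0],[-0.9,-0.4,0],1]]'

```text
clock: 20.0
eef_pos: [517.4, 63.7, 221.5]
tcp_rot: [-3.139, 0.0, 1.485]
contact_force: [0.3, -0.3, -0.7]
opening: 0.997
grasp_force: 0.0
```

>>> step_arm --moves '[[[0,0,0],[-0.535,-0.267,0],1],[[0,0,0],[-0.535,-0.267,0],1],[[0,0,0],[-0.535,-0.267,0],1],[[0,0,0],[-0.535,-0.267,0],1],[[0,0,0],[-0.535,-0.267,0],1],[[0,0,0],[-0.535,-0.267,0],1]]'

```text
clock: 20.6
eef_pos: [457.2, -36.6, 222.6]
tcp_rot: [3.142, -0.0, 1.488]
contact_force: [0.5, -0.3, -0.2]
opening: 1.002
grasp_force: 0.0
```

Run:
```python
from h import *
plan((457,-37.5,53))
save('scene','s6.png')
print([(round(d['conf'],2),np.round(d['extent'],1).tolist()) for d in imaging.recognise('scene','vase_1')][:4])
cv2.imwrite('pics/m6.png',cv2.resize(cv2.imread('pics/s6.png')[150:350,260:460],None,fx=3,fy=3))
```

```text
t 20.6 [457.2 -36.6 222.6] [ 3.142 -0.     1.488] open 1.002 g 0.0 F [ 0.5 -0.3 -0.2]
(457, -37.5, 53) [-5.100e-03 -7.000e-04  8.481e-01]
[(0.73, [336.1, 299.8, 21.5, 34.4]), (0.65, [303.8, 175.6, 17.7, 36.2]), (0.42, [337.0, 266.4, 120.2, 87.4])]
```

View pics/m6.png

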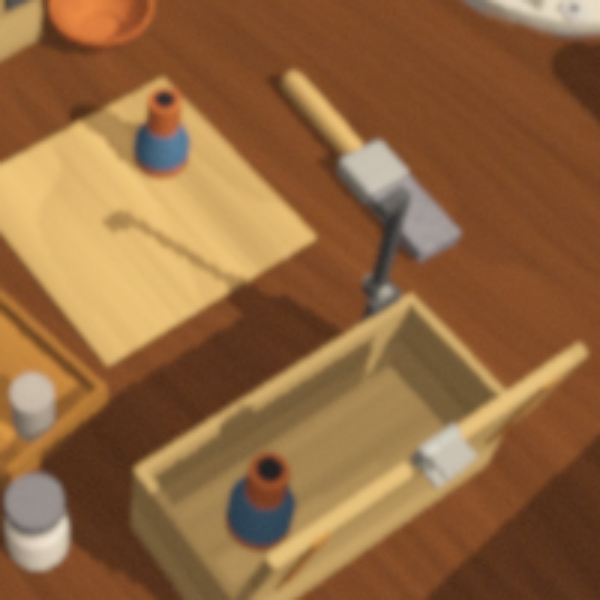

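One vase stands upright in the case (crop (262,500)), and the other is still in place on the board at (162,130). I'll fetch it now.

>>> step_arm --moves '[[[0,0,0],[-0.005,0,0.25],1],[[0,0,0],[-0.005,0,0.45],1],[[0,0,0],[-0.005,0,0.6],1],[[0,0,0],[-0.005,0,0.7],1],[[0,0,0],[-0.005,0,0.8],1],[[0,0,0],[-0.005,0,0.84],1],[[0,0,0],[-0.005,0,0.848],1],[[0,0,0],[-0.005,0,0.848],1]]'

```text
clock: 21.5
eef_pos: [456.5, -38.4, 53.6]
tcp_rot: [3.141, -0.0, 1.487]
contact_force: [1.0, 0.1, 0.6]
opening: 1.004
grasp_force: 0.0
```

>>> step_arm --moves '[[[0,0,0],[0,0,0],-0.3],[[0,0,0],[0,0,0],-0.3],[[0,0,0],[0,0,0],-1],[[0,0,0],[0,0,0],-1],[[0,0,0],[0,0,0],-1],[[0,0,0],[0,0,0],-1],[[0,0,0],[0,0,0],-1],[[0,0,0],[0,0,0],-1]]'

```text
clock: 22.3
eef_pos: [456.2, -38.7, 53.6]
tcp_rot: [3.141, 0.0, 1.487]
contact_force: [-0.7, -0.7, 4.8]
opening: 0.302
grasp_force: 36.1
```

>>> step_arm --moves '[[[0,0,0],[0,0,0],-1],[[0,0,0],[0,0,0],-1],[[0,0,0],[0,0,0],-1]]'

```text
clock: 22.6
eef_pos: [456.2, -38.7, 53.6]
tcp_rot: [3.141, 0.0, 1.487]
contact_force: [-1.1, 0.2, 6.8]
opening: 0.306
grasp_force: 36.1
```

>>> step_arm --moves '[[[0,0,0],[0,0,-0.1],-1],[[0,0,0],[0,0,-0.25],-1],[[0,0,0],[0,0,-0.45],-1],[[0,0,0],[0,0,-0.65],-1],[[0,0,0],[0,0,-0.8],-1],[[0,0,0],[0,0,-0.82],-1],[[0,0,0],[0,0,-0.82],-1]]'

```text
clock: 23.3
eef_pos: [456.2, -38.7, 217.5]
tcp_rot: [3.14, 0.0, 1.487]
contact_force: [-0.4, -0.9, -2.3]
opening: 0.304
grasp_force: 35.8
```

>>> step_arm --moves '[[[0,0,0],[0.08,0.13,0],-1],[[0,0,0],[0.18,0.3,0],-1],[[0,0,0],[0.28,0.48,0],-1],[[0,0,0],[0.38,0.64,0],-1],[[0,0,0],[0.41,0.69,0],-1],[[0,0,0],[0.41,0.69,0],-1],[[0,0,0],[0.41,0.69,0],-1]]'

```text
clock: 24.0
eef_pos: [598.6, 31.1, 215.4]
tcp_rot: [-3.138, 0.001, 1.487]
contact_force: [-0.8, -0.2, -1.5]
opening: 0.302
grasp_force: 35.7
```

>>> step_arm --moves '[[[0,0,0],[0.15,-0.02,0],-1],[[0,0,0],[0.35,-0.04,0],-1],[[0,0,0],[0.55,-0.06,0],-1],[[0,0,0],[0.75,-0.07,0],-1],[[0,0,0],[0.9,-0.08,0],-1],[[0,0,0],[1.0,-0.086,0],-1],[[0,0,0],[1.0,-0.086,0],-1],[[0,0,0],[1.0,-0.086,0],-1]]'

```text
clock: 24.8
eef_pos: [599.4, 231.3, 217.0]
tcp_rot: [-3.141, 0.001, 1.487]
contact_force: [0.2, 0.6, -1.8]
opening: 0.309
grasp_force: 35.7
```

Run:
```python
from h import *
plan((534,241,214),(534,241,58))
```

```text
t 24.8 [599.4 231.3 217. ] [-3.141e+00  1.000e-03  1.487e+00] open 0.309 g 35.7 F [ 0.2  0.6 -1.8]
(534, 241, 214) [ 0.0211 -0.3301  0.015 ]
(534, 241, 58) [ 0.022  -0.3295  0.795 ]
```

>>> step_arm --moves '[[[0,0,0],[0.022,-0.15,0],-1],[[0,0,0],[0.022,-0.28,0],-1],[[0,0,0],[0.022,-0.33,0],-1],[[0,0,0],[0.022,-0.33,0.1],-1],[[0,0,0],[0.022,-0.33,0.25],-1],[[0,0,0],[0.022,-0.33,0.4],-1],[[0,0,0],[0.022,-0.33,0.5],-1],[[0,0,0],[0.022,-0.33,0.5],-1]]'

```text
clock: 25.6
eef_pos: [533.3, 240.1, 114.7]
tcp_rot: [-3.137, 0.003, 1.486]
contact_force: [-0.0, -0.3, -2.5]
opening: 0.304
grasp_force: 35.8
```

>>> step_arm --moves '[[[0,0,0],[0,0,0.1],-1],[[0,0,0],[0,0,0.2],-1],[[0,0,0],[0,0,0.26],-1],[[0,0,0],[0,0,0.29],-1],[[0,0,0],[0,0,0.295],-1],[[0,0,0],[0,0,0.3],-1],[[0,0,0],[0,0,0.3],-1],[[0,0,0],[0,0,0.3],-1]]'

```text
clock: 26.4
eef_pos: [535.1, 242.3, 58.0]
tcp_rot: [3.141, -0.001, 1.487]
contact_force: [-0.4, 0.6, -1.8]
opening: 0.306
grasp_force: 35.9
```

>>> step_arm --moves '[[[0,0,0],[0,0,0.005],-1],[[0,0,0],[0,0,0.01],-1],[[0,0,0],[0,0,0.015],-1],[[0,0,0],[0,0,0.018],-1],[[0,0,0],[0,0,0.018],-1]]'

```text
clock: 26.9
eef_pos: [534.6, 242.2, 53.7]
tcp_rot: [-3.141, 0.0, 1.487]
contact_force: [-1.5, -0.5, -0.6]
opening: 0.303
grasp_force: 36.1
```

>>> step_arm --moves '[[[0,0,0],[0,0,0.003],-1],[[0,0,0],[0,0,0.004],-1],[[0,0,0],[0,0,0.004],-1]]'

```text
clock: 27.2
eef_pos: [534.7, 242.2, 53.6]
tcp_rot: [-3.142, -0.0, 1.487]
contact_force: [-4.6, -0.0, 8.6]
opening: 0.301
grasp_force: 37.0
```

Contact felt, so I'll release and back off.

>>> step_arm --moves '[[[0,0,0],[0,0,0],-0.2],[[0,0,0],[0,0,0],0],[[0,0,0],[0,0,0],0.2],[[0,0,0],[0,0,0],0.2],[[0,0,0],[0,0,0],0.2]]'

```text
clock: 27.7
eef_pos: [534.7, 242.1, 52.8]
tcp_rot: [-3.141, 0.0, 1.487]
contact_force: [-0.1, 0.5, -0.6]
opening: 0.603
grasp_force: 0.0
```

>>> step_arm --moves '[[[0,0,0],[0,0,-0.1],0.2],[[0,0,0],[0,0,-0.25],0.2],[[0,0,0],[0,0,-0.45],0.2],[[0,0,0],[0,0,-0.65],0.2],[[0,0,0],[0,0,-0.85],0],[[0,0,0],[0,0,-0.95],-1],[[0,0,0],[0,0,-1.0],-1],[[0,0,0],[0,0,-1.0],-1]]'

```text
clock: 28.5
eef_pos: [535.2, 242.3, 253.8]
tcp_rot: [3.14, -0.001, 1.487]
contact_force: [-0.3, -0.0, -0.6]
opening: 0.008
grasp_force: 0.0
```

>>> step_arm --moves '[[[0,0,0],[0,0.2,-0.2],-1],[[0,0,0],[0,0.4,-0.3],-1],[[0,0,0],[0,0.5,-0.4],-1],[[0,0,0],[-0.2,0.5,-0.4],-1],[[0,0,0],[-0.5,0.5,-0.4],-1],[[0,0,0],[-0.8,0.5,-0.4],-1],[[0,0,0],[-1.0,0.5,-0.4],-1],[[0,0,0],[-1.0,0.5,-0.4],-1]]'

```text
clock: 29.3
eef_pos: [616.3, 29.9, 330.6]
tcp_rot: [-3.138, 0.002, 1.484]
contact_force: [0.1, 0.3, -0.2]
opening: 0.002
grasp_force: 0.0
```

Run:
```python
from h import *
plan()
a=save('scene','s7.png');b=save('top','t7.png')
cv2.imwrite('pics/m7.png',np.hstack([cv2.resize(b[150:290,120:220],(400,560),interpolation=cv2.INTER_CUBIC),cv2.resize(a[200:340,300:400],(400,560),interpolation=cv2.INTER_CUBIC)])[:,:,::-1])
for c in('scene','top'):
  for n in('lid_left_edge','hook_left_tip','hook_left_pivot'): print(c,n,[(round(d['conf'],2),np.round(d['xy'],1).tolist()) for d in imaging.mark_of(c,n)][:3])
cx=np.array([.084,.9965,0]);cy=np.array([-.9965,.084,0])
C=np.array([571,240,0])
for n,P in [('pivot',C-62*cx+92*cy+[0,0,106]),('tip90',C-62*cx+92*cy+[0,0,216]),('nearfront',C-51*cx+116*cy+[0,0,92]),('farfront',C-51*cx-116*cy+[0,0,92])]: print(n,P.round(),proj('scene',P).round(1),proj('top',P).round(1))
```

```text
t 29.3 [616.3  29.9 330.6] [-3.138e+00  2.000e-03  1.484e+00] open 0.002 g 0.0 F [ 0.1  0.3 -0.2]
scene lid_left_edge [(0.68, [406.0, 300.0])]
scene hook_left_tip [(0.72, [394.7, 213.3])]
scene hook_left_pivot [(0.59, [387.4, 245.3])]
top lid_left_edge [(0.85, [135.5, 209.4]), (0.53, [274.8, 178.3])]
top hook_left_tip [(0.75, [190.0, 223.2]), (0.37, [192.3, 252.5])]
top hook_left_pivot [(0.49, [201.1, 259.0])]
pivot [474. 186. 106.] [382.  244.5] [204.  258.7]
tip90 [474. 186. 216.] [391.5 212.3] [195.2 255.2]
nearfront [451. 199.  92.] [393.3 246.1] [199.5 269. ]
farfront [682. 179.  92.] [302.3 306.6] [207.7 172.8]
```

View pics/m7.png

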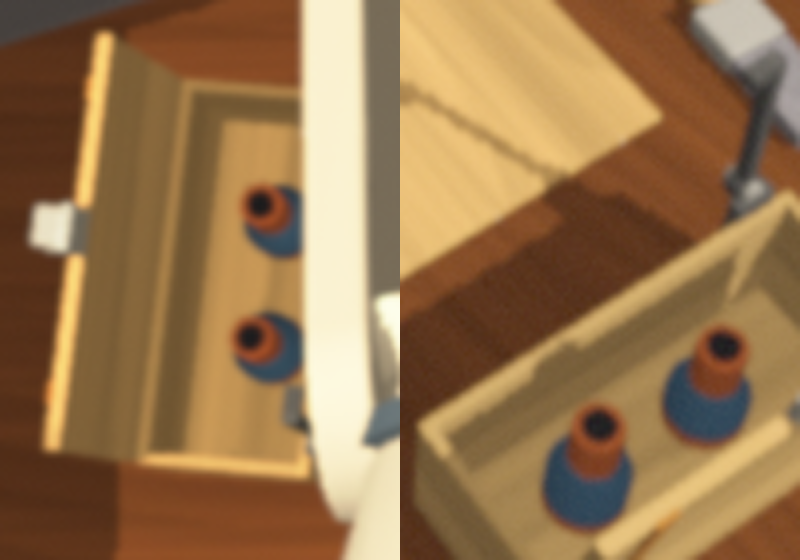

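Both vases stand upright in the case (left crop (262,205) and (250,338)), the lid is open and the hook is standing. Next is pushing the lid over from its outer side.

Run:
```python
from h import *
plan((625.5,190,300),(625.5,355,300))
```

```text
t 29.7 [617.6  35.9 332.5] [-3.141 -0.     1.489] open 0.002 g 0.0 F [ 0.1 -0.3  0. ]
(625.5, 190, 300) [ 0.7709 -0.024   0.1625]
(625.5, 355, 300) [ 1.5931 -0.0917  0.1627]
```

>>> step_arm --moves '[[[0,0,0],[0.25,0,0],-1],[[0,0,0],[0.5,0,0],-1],[[0,0,0],[0.75,0,0],-1],[[0,0,0],[1.0,0,0],-1],[[0,0,0],[1.0,0,0],-1],[[0,0,0],[1.0,0,0],-1],[[0,0,0],[1.0,0,0],-1]]'

```text
clock: 30.4
eef_pos: [634.1, 233.6, 332.7]
tcp_rot: [-3.141, 0.001, 1.487]
contact_force: [-0.3, 0.2, 0.4]
opening: 0.001
grasp_force: 0.0
```

Run:
```python
from h import *
plan((625.5,355,300),(625.5,355,167))
```

```text
t 30.4 [634.1 233.6 332.7] [-3.141e+00  1.000e-03  1.487e+00] open 0.001 g 0.0 F [-0.3  0.2  0.4]
(625.5, 355, 300) [ 0.6012 -0.0934  0.1632]
(625.5, 355, 167) [ 0.6016 -0.0932  0.8282]
```

>>> step_arm --moves '[[[0,0,0],[0.25,-0.09,0],-1],[[0,0,0],[0.5,-0.09,0],-1],[[0,0,0],[0.61,-0.09,0],-1],[[0,0,0],[0.61,-0.09,0.1],-1],[[0,0,0],[0.61,-0.09,0.35],-1],[[0,0,0],[0.61,-0.09,0.6],-1],[[0,0,0],[0.61,-0.09,0.82],-1],[[0,0,0],[0.61,-0.09,0.82],-1]]'

```text
clock: 31.2
eef_pos: [623.3, 353.3, 162.2]
tcp_rot: [-3.132, 0.007, 1.485]
contact_force: [-0.8, -1.3, 1.3]
opening: 0.005
grasp_force: 0.0
```

>>> step_arm --moves '[[[0,0,0],[0,0,0],-1],[[0,0,0],[0,0,0],-1]]'

```text
clock: 31.4
eef_pos: [628.5, 357.2, 172.4]
tcp_rot: [3.138, -0.003, 1.486]
contact_force: [0.8, -0.0, 0.4]
opening: 0.002
grasp_force: 0.0
```

Run:
```python
from h import *
plan()
p=telemetry.sense()['eef_pos'];H=np.array([575.3,290.8]);e=np.array([-.084,-.9965])
print('u',(p[:2]-H)@e)
a=save('scene','s8.png')
cv2.imwrite('pics/m8.png',cv2.resize(a[180:390,280:500],None,fx=2.5,fy=2.5)[:,:,::-1])
```

```text
t 31.4 [628.5 357.2 172.4] [ 3.138e+00 -3.000e-03  1.486e+00] open 0.002 g 0.0 F [ 0.8 -0.   0.4]
u -70.60893134125197
```

View pics/m8.png

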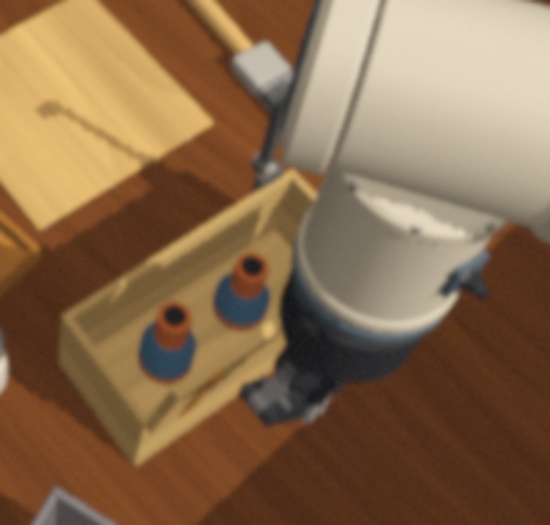

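>>> step_arm --moves '[[[0,0,0],[-0.08,0,0],-1],[[0,0,0],[-0.163,0,-0.01],-1],[[0,0,0],[-0.22,0,-0.03],-1],[[0,0,0],[-0.28,0,-0.04],-1],[[0,0,0],[-0.35,0,-0.035],-1],[[0,0,0],[-0.413,0,-0.025],-1],[[0,0,0],[-0.47,0,0],-1],[[0,0,0],[-0.528,0,0.03],-1]]'

```text
clock: 32.25
eef_pos: [617.6, 250.6, 162.7]
tcp_rot: [-3.141, 0.0, 1.487]
contact_force: [-0.1, 4.5, 0.5]
opening: -0.004
grasp_force: 1.6
```

>>> step_arm --moves '[[[0,0,0],[-0.05,0,0.035],-1],[[0,0,0],[-0.098,0,0.082],-1],[[0,0,0],[-0.135,0,0.13],-1],[[0,0,0],[-0.165,0,0.19],-1],[[0,0,0],[-0.18,0,0.23],-1],[[0,0,0],[-0.19,0,0.27],-1],[[0,0,0],[-0.195,0,0.29],-1],[[0,0,0],[-0.195,0,0.29],-1]]'

```text
clock: 33.05
eef_pos: [614.2, 212.4, 104.0]
tcp_rot: [-3.141, 0.001, 1.487]
contact_force: [0.6, 0.8, 0.0]
opening: -0.003
grasp_force: 0.0
```

Run:
```python
from h import *
plan()
p=telemetry.sense()['eef_pos'];H=np.array([575.3,290.8]);e=np.array([-.084,-.9965])
print('u',(p[:2]-H)@e)
a=save('scene','s9.png')
cv2.imwrite('pics/m9.png',cv2.resize(a[180:390,280:500],None,fx=2.5,fy=2.5)[:,:,::-1])
```

```text
t 33.0 [614.2 212.4 104. ] [-3.141e+00  1.000e-03  1.487e+00] open -0.003 g 0.0 F [0.6 0.8 0. ]
u 74.81860761759935
```

View pics/m9.png

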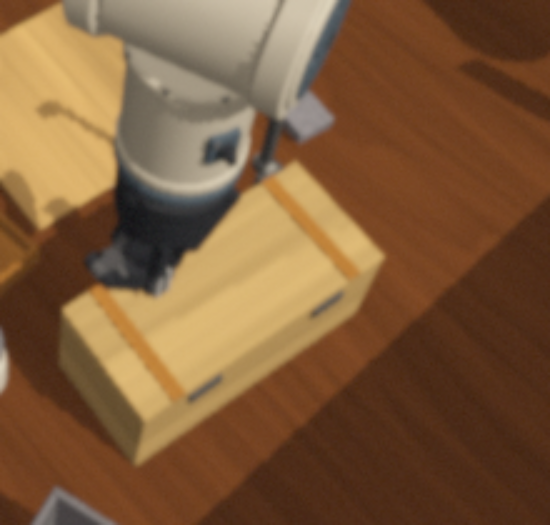

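The lid is over and almost flat on the case. I'll press it home.

>>> step_arm --moves '[[[0,0,0],[0,0,0.01],-1],[[0,0,0],[0,0,0.015],-1],[[0,0,0],[0,0,0.02],-1],[[0,0,0],[0,0,0.02],-1]]'

```text
clock: 33.5
eef_pos: [614.7, 212.6, 101.0]
tcp_rot: [3.141, 0.0, 1.487]
contact_force: [0.1, -1.0, 2.1]
opening: -0.002
grasp_force: 1.0
```

>>> step_arm --moves '[[[0,0,0],[0,0,0.004],-1],[[0,0,0],[0,0,0.007],-1],[[0,0,0],[0,0,0.007],-1]]'

```text
clock: 33.8
eef_pos: [614.7, 212.6, 100.0]
tcp_rot: [3.141, 0.0, 1.487]
contact_force: [-2.0, -2.4, 7.0]
opening: 0.001
grasp_force: 3.6
```

>>> step_arm --moves '[[[0,0,0],[0,0,0.005],-1],[[0,0,0],[0,0,0.01],-1],[[0,0,0],[0,0,0.01],-1]]'

```text
clock: 34.1
eef_pos: [614.8, 212.6, 99.8]
tcp_rot: [3.141, -0.0, 1.487]
contact_force: [-6.6, -5.6, 22.5]
opening: -0.002
grasp_force: 11.2
```

>>> step_arm --moves '[[[0,0,0],[0,0,0.003],-1],[[0,0,0],[0,0,0.005],-1],[[0,0,0],[0,0,0.005],-1]]'

```text
clock: 34.4
eef_pos: [614.8, 212.6, 99.7]
tcp_rot: [3.141, -0.0, 1.487]
contact_force: [-9.2, -5.9, 30.5]
opening: -0.001
grasp_force: 15.0
```

Lid is home (tip at z = 99.7 with 30 N). I'll retract and go to the robot side of the hook.

>>> step_arm --moves '[[[0,0,0],[0,0,-0.1],-1],[[0,0,0],[0,0,-0.3],-1],[[0,0,0],[0,0,-0.5],-1],[[0,0,0],[0,0,-0.75],-1],[[0,0,0],[0,0,-1.0],-1],[[0,0,0],[0,0,-1.0],-1],[[0,0,0],[0,0,-1.0],-1]]'

```text
clock: 35.1
eef_pos: [615.0, 213.2, 297.7]
tcp_rot: [3.139, -0.001, 1.487]
contact_force: [-0.1, -0.1, -0.9]
opening: 0.002
grasp_force: 0.0
```

>>> step_arm --moves '[[[0,0,0],[-0.17,-1.0,0],-1],[[0,0,0],[-0.17,-1.0,0],-1],[[0,0,0],[-0.17,-1.0,0],-1],[[0,0,0],[-0.17,-1.0,0],-1],[[0,0,0],[-0.17,-1.0,0],-1],[[0,0,0],[-0.17,-1.0,0],-1],[[0,0,0],[-0.17,-1.0,0],-1]]'

```text
clock: 35.8
eef_pos: [412.9, 195.8, 295.8]
tcp_rot: [-3.141, 0.0, 1.487]
contact_force: [0.9, 0.6, 0.1]
opening: -0.0
grasp_force: 0.0
```

Run:
```python
from h import *
plan((405,195.5,160))
b=save('top','t10.png');a=save('scene','s10.png')
cv2.imwrite('pics/m10.png',np.hstack([cv2.resize(b[160:290,140:240],(400,520),interpolation=cv2.INTER_CUBIC),cv2.resize(a[190:320,330:430],(400,520),interpolation=cv2.INTER_CUBIC)])[:,:,::-1])
```

```text
t 35.8 [412.9 195.8 295.8] [-3.141  0.     1.487] open -0.0 g 0.0 F [0.9 0.6 0.1]
(405, 195.5, 160) [-0.0045 -0.0389  0.679 ]
```

View pics/m10.png

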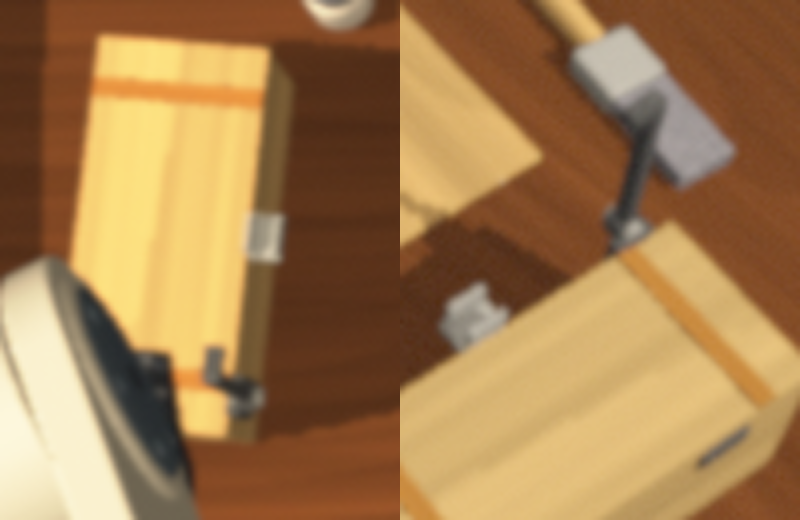

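Run:
```python
from h import *
print(atz('top',(206.3,219.3),106),atz('top',(201.5,259.3),106),atz('top',(207,171.9),100),atz('top',(140+213/4,160+362/4),214))
```

```text
[566.69562793 180.50106941 106.        ] [472.75430623 191.77729135 106.        ] [682.72202223 179.75564936 100.        ] [484.38744919 190.44268936 214.        ]
```

>>> step_arm --moves '[[[0,0,0],[-0.01,-0.04,0.15],-1],[[0,0,0],[-0.01,-0.04,0.35],-1],[[0,0,0],[-0.01,-0.04,0.55],-1],[[0,0,0],[-0.01,-0.04,0.67],-1],[[0,0,0],[-0.01,-0.04,0.67],-1],[[0,0,0],[-0.01,-0.04,0.67],-1]]'

```text
clock: 36.5
eef_pos: [404.9, 194.4, 162.5]
tcp_rot: [-3.141, 0.001, 1.486]
contact_force: [1.0, -0.5, 1.0]
opening: -0.002
grasp_force: 0.0
```

Run:
```python
from h import *
plan()
```

```text
t 36.5 [404.9 194.4 162.5] [-3.141e+00  1.000e-03  1.486e+00] open -0.002 g 0.0 F [ 1.  -0.5  1. ]
```

>>> step_arm --moves '[[[0,0,0],[0.007,0.1,-0.03],-1],[[0,0,0],[0.007,0.18,-0.04],-1],[[0,0,0],[0.007,0.243,-0.04],-1],[[0,0,0],[0.007,0.3,-0.035],-1],[[0,0,0],[0.007,0.363,-0.03],-1],[[0,0,0],[0.007,0.41,-0.01],-1],[[0,0,0],[0.007,0.45,0.01],-1],[[0,0,0],[0.007,0.49,0.04],-1]]'

```text
clock: 37.3
eef_pos: [502.5, 187.3, 154.0]
tcp_rot: [-3.141, 0.0, 1.487]
contact_force: [-1.3, -0.9, 2.3]
opening: -0.0
grasp_force: 0.8
```

>>> step_arm --moves '[[[0,0,0],[0,0.033,0.035],-1],[[0,0,0],[0,0.06,0.075],-1],[[0,0,0],[0,0.08,0.12],-1],[[0,0,0],[0,0.09,0.155],-1],[[0,0,0],[0,0.1,0.185],-1],[[0,0,0],[0,0.1,0.19],-1],[[0,0,0],[0,0.1,0.19],-1]]'

```text
clock: 38.0
eef_pos: [521.5, 185.7, 116.1]
tcp_rot: [-3.141, 0.0, 1.487]
contact_force: [-0.8, -0.5, -0.1]
opening: 0.001
grasp_force: 0.0
```

Run:
```python
from h import *
plan()
a=save('scene','s11.png')
cv2.imwrite('pics/m11.png',cv2.resize(a[190:320,330:430],None,fx=4,fy=4,interpolation=cv2.INTER_CUBIC)[:,:,::-1])
```

```text
t 38.0 [521.5 185.7 116.1] [-3.141  0.     1.487] open 0.001 g 0.0 F [-0.8 -0.5 -0.1]
```

View pics/m11.png

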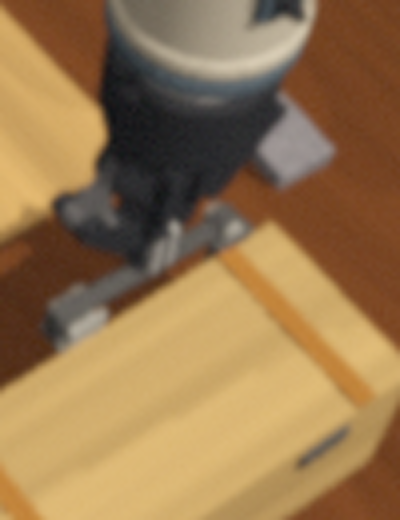

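The hook bar now lies nearly level and is entering the catch (75,320). I'll press it fully down.

>>> step_arm --moves '[[[0,0,0],[0,0,0.01],-1],[[0,0,0],[0,0,0.02],-1],[[0,0,0],[0,0,0.025],-1],[[0,0,0],[0,0,0.025],-1]]'

```text
clock: 38.45
eef_pos: [522.0, 185.8, 111.5]
tcp_rot: [3.141, -0.0, 1.487]
contact_force: [0.1, 0.3, 1.1]
opening: 0.003
grasp_force: 0.2
```

>>> step_arm --moves '[[[0,0,0],[0,0,0.005],-1],[[0,0,0],[0,0,0.01],-1],[[0,0,0],[0,0,0.01],-1]]'

```text
clock: 38.75
eef_pos: [522.2, 185.9, 110.0]
tcp_rot: [3.141, -0.0, 1.487]
contact_force: [-0.0, -0.9, 6.5]
opening: 0.004
grasp_force: 3.1
```

>>> step_arm --moves '[[[0,0,0],[0,0,0.005],-1],[[0,0,0],[0,0,0.008],-1],[[0,0,0],[0,0,0.008],-1],[[0,0,0],[0,0,0.008],-1]]'

```text
clock: 39.15
eef_pos: [522.3, 185.9, 109.7]
tcp_rot: [3.141, -0.0, 1.487]
contact_force: [-5.9, -1.9, 20.5]
opening: -0.003
grasp_force: 10.6
```

>>> step_arm --moves '[[[0,0,0],[0,0,0.005],-1],[[0,0,0],[0,0,0.005],-1],[[0,0,0],[0,0,0.005],-1]]'

```text
clock: 39.45
eef_pos: [522.3, 185.9, 109.5]
tcp_rot: [3.141, -0.0, 1.487]
contact_force: [-9.4, -4.6, 30.5]
opening: 0.0
grasp_force: 15.2
```

The hook is at its hard stop. I'll retract and check.

>>> step_arm --moves '[[[0,0,0],[0,0,-0.1],-1],[[0,0,0],[0,0,-0.3],-1],[[0,0,0],[0,0,-0.5],-1],[[0,0,0],[0,0,-0.75],-1],[[0,0,0],[0,0,-1.0],-1],[[0,0,0],[0,0,-1.0],-1],[[0,0,0],[0,0,-1.0],-1]]'

```text
clock: 40.15
eef_pos: [522.2, 185.9, 307.9]
tcp_rot: [3.14, -0.001, 1.487]
contact_force: [-0.6, 0.1, -1.1]
opening: -0.003
grasp_force: 0.0
```

>>> step_arm --moves '[[[0,0,0],[-0.9,0.1,0],-1],[[0,0,0],[-0.9,0.1,0],-1],[[0,0,0],[-0.9,0.1,0],-1],[[0,0,0],[-0.9,0.1,0],-1],[[0,0,0],[-0.9,0.1,0],-1],[[0,0,0],[-0.9,0.1,0],-1]]'

```text
clock: 40.75
eef_pos: [525.9, 4.3, 305.2]
tcp_rot: [-3.139, -0.0, 1.485]
contact_force: [-0.2, 0.8, -0.3]
opening: 0.001
grasp_force: 0.0
```

Run:
```python
from h import *
plan()
b=save('top','t12.png');a=save('scene','s12.png')
cv2.imwrite('pics/m12.png',np.hstack([cv2.resize(b[130:300,140:280],(420,510)),cv2.resize(a[170:340,240:380+40][:, :140],(10,510)),cv2.resize(a[200:340,300:410],(360,510),interpolation=cv2.INTER_CUBIC)])[:,:,::-1])
```

```text
t 40.8 [525.9   4.3 305.2] [-3.139 -0.     1.485] open 0.001 g 0.0 F [-0.2  0.8 -0.3]
```

View pics/m12.png

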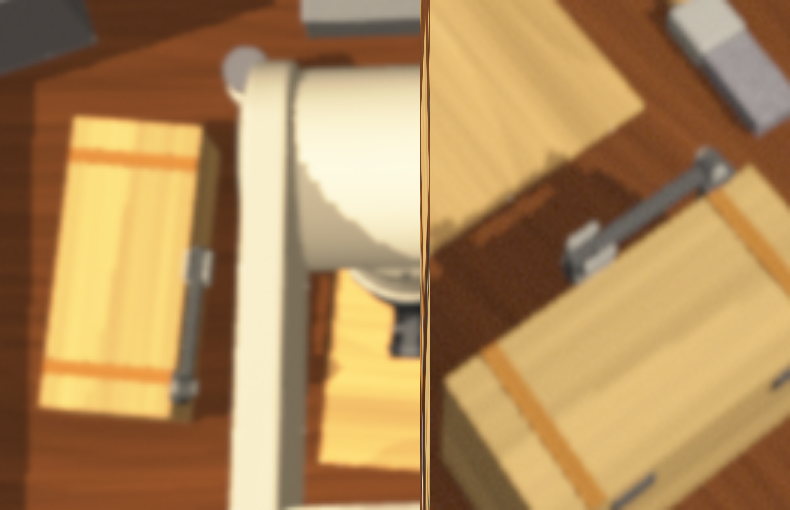

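The lid lies flat, and the hook is level in the catch (left (198,265), right (588,250)). Handing in.

```bash
python3 -c "
from h import *
print(r.sign_off())"
```

```text
the job is handed in; nothing more can be done
None
```

I handed the job in at about 41 s: the prop is in its tray, both bud vases stand upright in the left case, and its lid is pressed home with the hook down in the catch; the mould, glaze jars and bowl were left alone.

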